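Clear the joinery bench: tools back on their outlines, dust sleeves nested

TASK

Put the loose tools back on their outlines: lay the try square on the L-shaped outline so that it covers the L, set the block plane on the long outline (either way round), and stand the wide dust-hose sleeve on the round outline. Nest the narrow sleeve inside the wide one, fully home so that both stand upright on the round outline's board, and leave the small jar where it stands.

Things in the scene. Friction and masses are not known exactly. Their poses are not given: they have to be found in the camera images.
- try_square: Joiner's try square lying flat, an L of 90 x 105 mm (x, y), 0.16 kg. Origin: centre of that rectangle, on the underside; z up. Dark wooden stock, 90 mm along x, 20 wide, 18 high, middle at (0, -42.5) mm: grasp it there across its width. Steel blade 24 mm wide, 3 thick, mid-height 9 mm, centred on x = +33 mm, runs from the stock in +y to y = +52.5, clear of the bench.
- square_tip (a point): Middle of the free end of the try square's blade, 9 mm above the square's underside (at x = 33, y = 52.5 mm in the square's frame).
- block_plane: Block plane standing on its sole: dark steel body 130 mm along x, 44 mm wide in y, 26 mm high with flat upright sides, a brass cap and a wooden knob on top reaching to 45 mm; about 0.5 kg. Origin: centre of the sole, z up. Grasp across the 44 mm width at the middle.
- wide_sleeve: Wide dust-hose sleeve, a plain grey plastic tube open at both ends standing upright, 60 mm outside, 52 mm inside diameter, 40 mm high, about 0.07 kg. Origin: centre of its lower end, z up.
- narrow_sleeve: Narrow dust-hose sleeve, a plain grey plastic tube open at both ends standing upright, 34 mm outside, 26 mm inside diameter, 75 mm high, about 0.05 kg. It goes inside the wide sleeve with 9 mm to spare all round, and then stands 35 mm above its rim. Origin: centre of its lower end, z up.
- square_board: Pale board 112 x 128 mm (x, y), 6 mm thick, with a dark L-shaped outline of the try square on it; fixed target. Origin on its underside, z up; top 6 mm above the bench. The square lies right on the outline when its origin is above this one and its axes point the same way: bar of the L along x at y = -42.5 mm, its leg at x = +33 mm running in +y.
- outline_tip (a point): End of the L outline's leg, on top of the square's board, where the middle of the end of the blade belongs (at x = 33, y = 52.5 mm in the board's frame).
- plane_board: Pale board 152 x 68 mm (x, y), 6 mm thick, with a dark rectangle of 136 x 50 mm at its centre, long side along x, for the block plane; fixed target. Origin on its underside, z up; top 6 mm above the bench. 
- round_board: Pale board 96 x 96 mm, 6 mm thick, with a dark round spot of 66 mm diameter at its centre, for the wide sleeve with the narrow one inside it; fixed target. Origin on its underside, z up; top 6 mm above the bench. 
- jar: Small lidded jar among the things, 42 mm diameter, 55 mm high, to be left standing where it is. Origin: centre of its underside, z up.
There are look-alikes about, which are no part of the job. What is shaped like the plane_board but blue is not meant.

How it is judged:
At the end, for the whole second after the job is handed in: Square, plane and wide sleeve within 13 mm of their outlines' centres (blade end within 20 mm of the L's end; plane within 0.2 rad, either way round); narrow sleeve within 12 mm of the wide one's axis, 24 mm of the outline's; all flat or upright on the boards, at rest (horizontal distance between try_square and square_board below 0.013 m and z of try_square in the frame of square_board between 0.002 and 0.01 m and angle between each of try_square, block_plane, wide_sleeve, narrow_sleeve's own z axis and vertical below 0.1 rad and linear speed of each of try_square, block_plane, wide_sleeve, narrow_sleeve below 0.02 m/s and horizontal distance between square_tip and outline_tip below 0.02 m and horizontal distance between block_plane and plane_board below 0.013 m and z of block_plane in the frame of plane_board between 0.002 and 0.01 m and angle between the x axis of block_plane and the x axis of plane_board, either way round below 0.2 rad and horizontal distance between wide_sleeve and round_board below 0.013 m and z of wide_sleeve in the frame of round_board between 0.002 and 0.01 m and horizontal distance between narrow_sleeve and round_board below 0.024 m and z of narrow_sleeve in the frame of round_board between 0.002 and 0.01 m and horizontal distance between narrow_sleeve and wide_sleeve below 0.012 m); the robot touches nothing.
It fails at once if the small jar is shifted by more than 30 mm or tipped over (distance of jar from where it was at the start of the episode above 0.03 m or angle between jar's own z axis and vertical above 0.4 rad).
It also fails if it takes over 120 s, if anything falls off the work surface, if the arm or the gripper's body presses on something with over 40 N, if the wrist force passes 120 N, or if a joint passes its speed limit or range.

ROBOT

A 6-joint arm with a two-finger parallel gripper is mounted at the origin on the work surface. World frame = base frame: x ahead of the robot, y to its left, z up, the work surface at z = 0. Lengths are in m, angles in rad, forces in N, time in s.
With the tool pointing down it reaches from about 0.325 to 0.85 m from the base axis. Payload 15.5 kg.
Tool frame: the origin (TCP) lies midway between the tips of the shut fingers; the grasp point (between the pads) lies 19 mm behind it (arm.grip_point_offset is the y of the grasp point in the tool frame, in m); y points along the fingers, z is the direction in which the jaws open and shut, and the axes are right-handed (so a half turn about y gives the same grasp; the last joint's range is limited). The gripper opens to 91 mm and grips with 3 to 60 N. Pads are 32 mm wide; open, the fingers measure 118 mm over their backs; the gripper's body (76 mm by 178 mm) begins 60 mm behind the grasp point.
Start: joints at [-1.347, 0.494, 1.345, -0, 1.302, -0.096], TCP at [0.196, -0.594, 0.214] pointing down, gripper open.
Joint ranges: [-2.91, 2.91], [-0.82, 2.16], [0.22, 2.67], [-1.22, 4.37], [0.12, 2.79], [-3.08, 3.08]. Speed limits (rad/s): [1.89, 1.89, 2.57, 3.01, 3.01, 3.01].

INTERFACE

Orientations are given as a unit quaternion [w, x, y, z].
In Python, from cell import arm gives the robot as it stands.
- The arm moves only by the shell command python3 -m jog 'ROWS' [FORCE]. ROWS is JSON, a list of rows, each an object of numbers: "tx", "ty", "tz": the shift along the tool's x, y, z in cm; "roll": the turn about the tool's y in rad; "grip": the finger opening in cm, from 0 to 9.12. A call has 1 to 8 rows; each row is the pose to reach, as a shift and turn from the pose measured when the call began, along the tool's axes at that moment; what a row does not reach only later rows make up. A row lasts 1/12 s, in which the tool goes at most 41.7 mm and 7.16 degrees, less where a joint would pass 70% of its speed; a pose out of reach is approached as far as the arm can. A call with a gripper value outside its range is refused whole. The fingers move at their own pace and stop on an object; FORCE is the grip in N (left out, the last holds). Time passes only in rows, so rows that repeat a pose let the fingers close. It gives the time, the measured TCP pose, the force and the opening at its end, in the units of the state.
- arm.state(): the state, without advancing time (a new reading comes with each control period).
- arm.capture(name): name is "side" or "top" or "wrist"; returns the picture (400x640x3 uint8, red, green, blue); there is no depth.
- arm.camera_info(name): a dict with "camera_matrix" (3x3 intrinsics, pixels), "k1" (the pictures are not rectified: a ray, as slopes to the right and down, at radius r is drawn at 1 + k1 r^2 times it, then the intrinsics apply), "rvec" (rotation vector, rad) and "tvec" (3), from world to camera coordinates, as OpenCV has them; the wrist camera has in their place "mount" (4x4, takes a point from camera to tool coordinates, whose origin is the TCP and whose axes are the tool frame's). Camera axes: x right, y down, z forward; pixel columns grow to the right and rows downward; lengths in m; the calibration is good to about 2 mm. A picture is of the moment at which its call begins: read the wrist's pose just before it. camera_info takes no time and is no camera call.
- arm.hand_in(): hands the job in, once; it reports no verdict.
The state is a dict: "time": time; "q": joint angles; "qd": joint speeds; "joint_torque": joint torques, N m; "tcp_pos": TCP position; "tcp_rot": TCP orientation; "wrist_force": force on the tool from outside, world axes, zero at the start; "moment": the same for the moment, N m; "gripper_width": finger opening in m.
Only numpy, scipy, OpenCV 4.12 (cv2) and the standard library are available. Lean on these libraries where they do the work, as an engineer would, in place of code of your own. Each camera call takes 0.05 s, during which the arm holds its last target. There are 200 camera calls.

## Working session

There is one attempt and no reset: what is moved stays moved. The work goes in short steps, Python scripts to look and compute and a shell command to move; the robot and the scene stay as the last step left them, time stands still between calls to the robot, and variables do not carry over. Pictures are saved under pics/ and viewed, about 12 in all and at most 16, crops included, and the job is handed in when it is done.

```bash
mkdir -p pics; ls; python3 - <<'E'
from cell import arm
import cv2
for n in ("top","side"):
    cv2.imwrite(f"pics/{n}0.png",arm.capture(n)[:,:,::-1])
    print(n,arm.camera_info(n))
print(arm.camera_info("wrist")); print(arm.state(),arm.grip_point_offset)
E
```

```text
pics
top {'camera_matrix': array([[517.40456615,   0.        , 315.82188885],
       [  0.        , 517.40456615, 209.1914287 ],
       [  0.        ,   0.        ,   1.        ]]), 'k1': -0.05043854379174953, 'rvec': array([ 2.1665056 , -2.19116898,  0.06159726]), 'tvec': array([0.04324608, 0.47438561, 1.53450977])}
side {'camera_matrix': array([[461.34393901,   0.        , 316.7259066 ],
       [  0.        , 461.34393901, 201.41757509],
       [  0.        ,   0.        ,   1.        ]]), 'k1': 0.03232074396488629, 'rvec': array([ 0.59914477, -2.75270563,  0.98787446]), 'tvec': array([0.43190687, 0.16642964, 1.36095416])}
{'camera_matrix': array([[300.18739006,   0.        , 315.43437413],
       [  0.        , 300.18739006, 202.70544095],
       [  0.        ,   0.        ,   1.        ]]), 'k1': -0.04601373558002333, 'mount': array([[-3.01980700e-04,  9.57818153e-01,  2.87374834e-01,
        -8.18692809e-02],
       [-4.24349374e-04, -2.87374944e-01,  9.57818073e-01,
        -1.71257342e-01],
       [ 9.99999864e-01,  1.67295241e-04,  4.93231221e-04,
         9.85370883e-06],
       [ 0.00000000e+00,  0.00000000e+00,  0.00000000e+00,
         1.00000000e+00]])}
{'time': 0.1, 'q': array([-1.34752809e+00,  4.94123295e-01,  1.34606249e+00,  1.50623658e-05,
        1.30250592e+00, -9.54619182e-02]), 'qd': array([-0.00103034, -0.00087052, -0.00149761, -0.00130863,  0.00063153,
        0.00113138]), 'joint_torque': array([ 4.08897264e-03, -8.80237627e+01, -3.82546127e+01,  7.08753616e-02,
        4.82086907e-02, -9.40914811e-05]), 'tcp_pos': array([ 0.19580523, -0.59317703,  0.21339876]), 'tcp_rot': array([ 0.11219064, -0.11223002,  0.69853472, -0.6977585 ]), 'wrist_force': array([-0.58938346, -0.16420914,  0.22054643]), 'moment': array([-0.03684189, -0.01991985, -0.02972532]), 'gripper_width': 0.09114186203922561} -0.0188
```

View pics/top0.png

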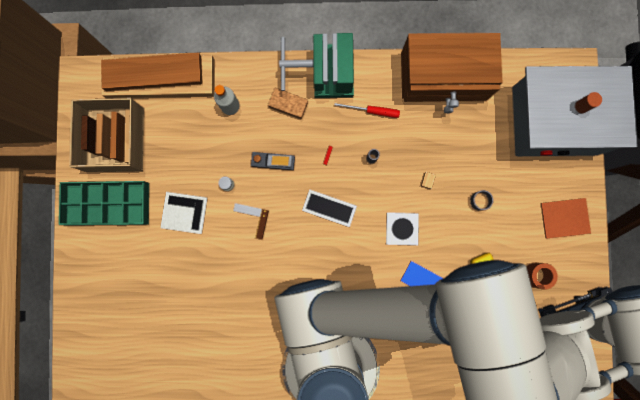

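View pics/side0.png

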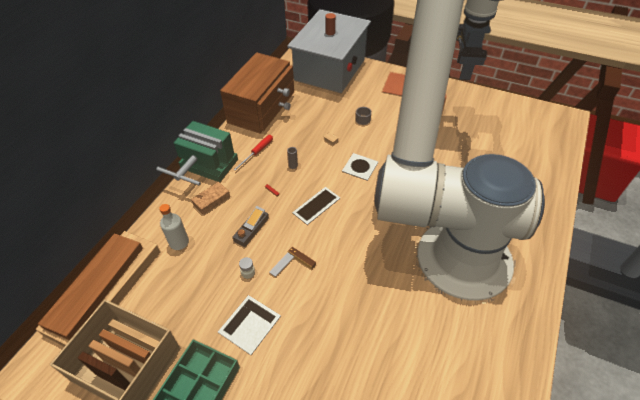

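Top view: plane at (273,161), jar (226,184), L board (184,213), try square (253,219), dark plane board (329,208; the blue one at (421,273) is the look-alike), round board (402,229), narrow sleeve (373,157), wide grey ring (481,201). The orange ring at (543,275) is not grey. I'll confirm these in an enlarged crop.

```bash
cat > h.py <<'E'
from cell import arm
import numpy as np, cv2
from scipy.spatial.transform import Rotation as R
def Rt(q): return R.from_quat(np.roll(q,-1)).as_matrix()
def cam(n,s=None):
    c=arm.camera_info(n)
    if "mount" in c:
        s=s or arm.state(); M=c["mount"]; W=Rt(s["tcp_rot"])
        Rc=W@M[:3,:3]; o=W@M[:3,3]+s["tcp_pos"]
    else:
        Rw=cv2.Rodrigues(c["rvec"])[0]; Rc=Rw.T; o=-Rc@c["tvec"]
    return c["camera_matrix"],np.array([c["k1"],0,0,0.]),Rc,o
def world(C,uv,z):
    K,d,Rc,o=C
    p=cv2.undistortPoints(np.array(uv,float).reshape(-1,1,2),K,d)[:,0]
    r=np.c_[p,np.ones(len(p))]@Rc.T
    return o+r*((z-o[2])/r[:,2])[:,None]
def pix(C,P):
    K,d,Rc,o=C
    P=np.array(P,float).reshape(-1,3)
    return cv2.projectPoints((P-o)@Rc,np.zeros(3),np.zeros(3),K,d)[0][:,0]
def shot(n,name):
    s=arm.state(); im=arm.capture(n)[:,:,::-1].copy(); cv2.imwrite(f"pics/{name}.png",im); return im,cam(n,s)
def go(xyz,yaw=None):
    """print tool-axis shift (cm) to xyz and roll so jaws' axis (tool z) lies at yaw (mod pi)"""
    s=arm.state(); W=Rt(s["tcp_rot"])
    print("t",s["time"],"tcp",s["tcp_pos"].round(4),"shift cm",(W.T@(np.array(xyz)-s["tcp_pos"])*100).round(2))
    a=np.arctan2(W[1,2],W[0,2]); print("jaw yaw",a.round(3),"tooly",W[:,1].round(3))
    if yaw is not None:
        d=(yaw-a+np.pi/2)%np.pi-np.pi/2
        print("roll",(-d).round(3),"(q6",s["q"][5].round(2),")")
E
python3 - <<'E'
from h import *
im=cv2.imread("pics/top0.png")
a=cv2.resize(im[145:245,155:345],None,fx=4,fy=2.9*4/2.9,interpolation=cv2.INTER_CUBIC)
cv2.imwrite("pics/a.png",a)
b=cv2.resize(im[140:290,355:555],None,fx=4,fy=4,interpolation=cv2.INTER_CUBIC)
cv2.imwrite("pics/b.png",b)
C=cam("top")
# white boards
hsv=cv2.cvtColor(im,cv2.COLOR_BGR2HSV)
m=((hsv[...,1]<40)&(hsv[...,2]>170)).astype(np.uint8)
for c in cv2.findContours(m,cv2.RETR_EXTERNAL,cv2.CHAIN_APPROX_NONE)[0]:
    if cv2.contourArea(c)<400 or c[:,0,1].max()>260: continue
    r=cv2.minAreaRect(c); w=world(C,cv2.boxPoints(r),.006)
    print(np.round(r[0]),"ctr",world(C,[r[0]],.006).round(4)[0],"corners",w[:,:2].round(3).tolist())
E
```

```text
[402. 228.] ctr [ 0.4143 -0.2192  0.006 ] corners [[0.462, -0.173], [0.46, -0.267], [0.367, -0.265], [0.368, -0.172]]
[183. 212.] ctr [0.4704 0.4408 0.006 ] corners [[0.425, 0.512], [0.535, 0.497], [0.516, 0.37], [0.406, 0.385]]
[329. 208.] ctr [ 0.4792 -0.0018  0.006 ] corners [[0.474, 0.081], [0.537, 0.058], [0.485, -0.084], [0.422, -0.061]]
[581. 106.] ctr [ 0.7855 -0.7847  0.006 ] corners [[0.913, -0.622], [0.913, -0.966], [0.659, -0.948], [0.662, -0.61]]
```

View pics/a.png

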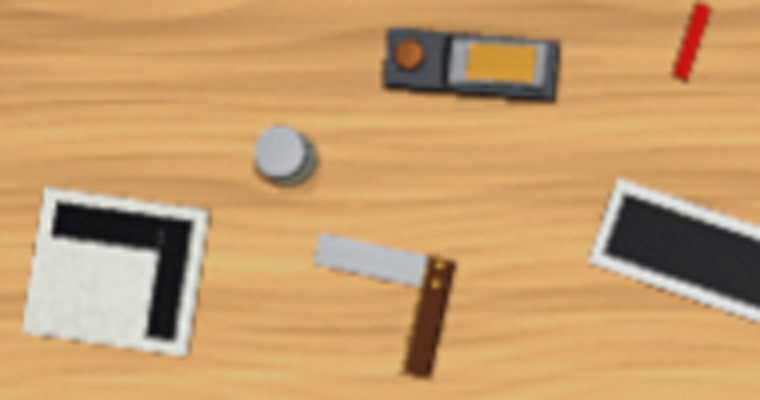

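View pics/b.png

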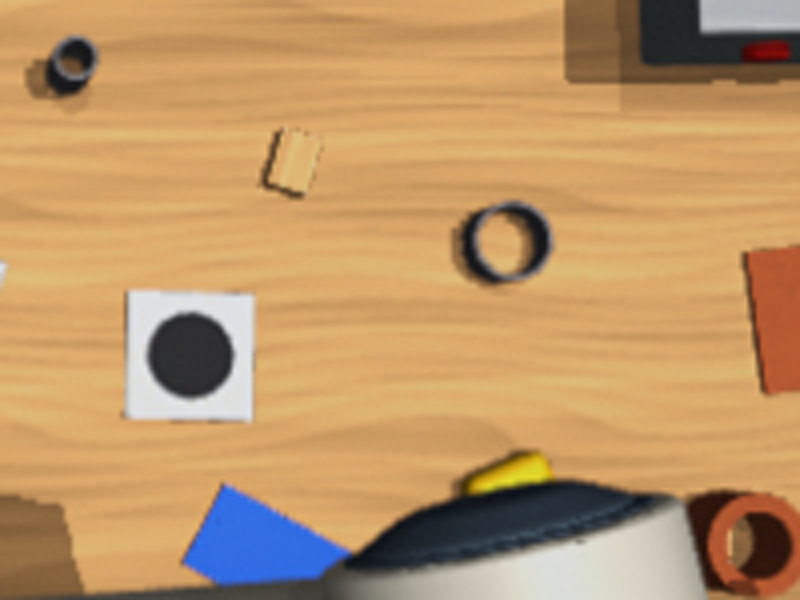

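Confirmed: grey wide ring (482,200) and narrow tube (373,155) are the sleeves (the orange ring at (543,275) is a look-alike). The plane's board is the dark rectangle at (329,208), not the blue one. The square lies in nearly the L outline's orientation.

```bash
python3 - <<'E'
from h import *
C=cam("top")
f=lambda X,Y,ox,oy:[ox+X/4-.375,oy+Y/4-.375]
for n,p,z in [("wide",f(510,242,355,140),.04),("narrow",f(73,60,355,140),.075),("plane",f(470,65,155,145),.026),("jar",f(281,153,155,145),.055),("stock",f(429,317,155,145),.018),("tip",f(317,249,155,145),.0105),("round",f(190,355,355,140),.006)]: print(n,p,world(C,[p],z)[0].round(4))
print("stock ends",world(C,[f(441,258,155,145),f(418,377,155,145)],.018).round(4))
w=world(C,[f(510,242,355,140)],.04)[0]
go([w[0],w[1],.15],0)
E
```

```text
wide [482.125, 200.125] [ 0.4943 -0.455   0.04  ]
narrow [372.875, 154.625] [ 0.6278 -0.1305  0.075 ]
plane [272.125, 160.875] [0.6214 0.1676 0.026 ]
jar [224.875, 182.875] [0.5531 0.3046 0.055 ]
stock [261.875, 223.875] [0.4326 0.2    0.018 ]
tip [233.875, 206.875] [0.4853 0.2856 0.0105]
round [402.125, 228.375] [ 0.4147 -0.2211  0.006 ]
stock ends [[0.4768 0.1908 0.018 ]
 [0.3878 0.2084 0.018 ]]
t 0.1 tcp [ 0.1958 -0.5932  0.2134] shift cm [-32.68   6.35  -3.77]
jaw yaw -1.252 tooly [-0.     0.001 -1.   ]
roll -1.252 (q6 -0.1 )
```

```bash
python3 -m jog '[{"tx":-32.7,"ty":4,"tz":-3.8},{"tx":-32.7,"ty":4,"tz":-3.8},{"tx":-32.7,"ty":4,"tz":-3.8},{"tx":-32.7,"ty":4,"tz":-3.8},{"tx":-32.7,"ty":4,"tz":-3.8},{"tx":-32.7,"ty":4,"tz":-3.8},{"tx":-32.7,"ty":4,"tz":-3.8},{"tx":-32.7,"ty":4,"tz":-3.8}]' 15
python3 -m jog '[{"ty":0},{"ty":0},{"ty":0}]'
python3 - <<'E'
from h import *
im,C=shot("wrist","w1")
p=pix(C,[[.4943,-.455,.04],[.4143,-.22,.006],[.6278,-.1305,.075]]);print(p.round())
go([.4943,-.455,.01])
E
```

```text
[[ 275. -153.]
 [  54. -110.]
 [ 138. -113.]]
t 0.15 tcp [ 0.1958 -0.5932  0.2135] shift cm [-32.67  20.35  -3.75]
jaw yaw -1.252 tooly [-0.     0.001 -1.   ]validation failed for argument at $[0]...
validation failed for argument at $[0]...
```

View pics/w1.png

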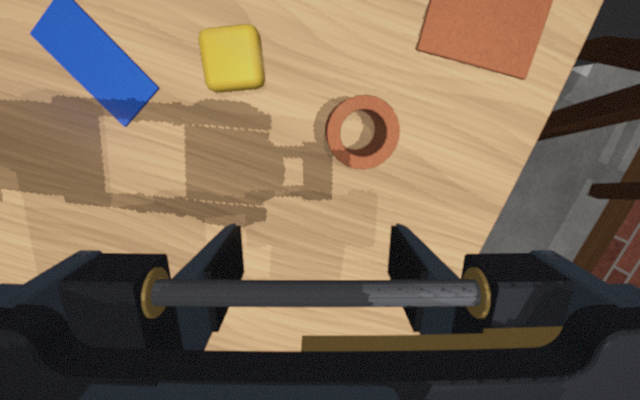

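The move was refused, so the arm hasn't moved. The picture shows only look-alikes: the orange ring (362,132) and the blue board. I'll try again with every field given.

```bash
python3 -m jog '[{"tx":-32.7,"ty":4,"tz":-3.8,"roll":0,"grip":9.1},{"tx":-32.7,"ty":4,"tz":-3.8,"roll":0,"grip":9.1},{"tx":-32.7,"ty":4,"tz":-3.8,"roll":0,"grip":9.1},{"tx":-32.7,"ty":4,"tz":-3.8,"roll":0,"grip":9.1},{"tx":-32.7,"ty":4,"tz":-3.8,"roll":0,"grip":9.1},{"tx":-32.7,"ty":4,"tz":-3.8,"roll":0,"grip":9.1},{"tx":-32.7,"ty":4,"tz":-3.8,"roll":0,"grip":9.1},{"tx":-32.7,"ty":4,"tz":-3.8,"roll":0,"grip":9.1}]' 15; python3 - <<'E'
from h import *
go([.4943,-.455,.01])
E
```

```text
time: 0.82
tcp_pos: [0.4962, -0.4532, 0.1731]
tcp_rot: [0.112, -0.112, 0.699, -0.698]
wrist_force: [0.7, -1.0, -0.0]
gripper_width: 0.0911
t 0.8167 tcp [ 0.4962 -0.4532  0.1731] shift cm [ 0.24 16.31  0.14]
jaw yaw -1.252 tooly [-0.     0.001 -1.   ]
```

```bash
python3 - <<'E'
from h import *
im,C=shot("wrist","w2")
P=[[.4943+.03*np.cos(a),-.455+.03*np.sin(a),.04] for a in np.arange(0,6.28,.1)]
cv2.polylines(im,[pix(C,P).astype(int)],True,(0,0,255),1)
cv2.imwrite("pics/w2.png",im); print(pix(C,[[.4943,-.455,.04]]))
E
```

```text
[[316.5342167  196.29454152]]
```

View pics/w2.png

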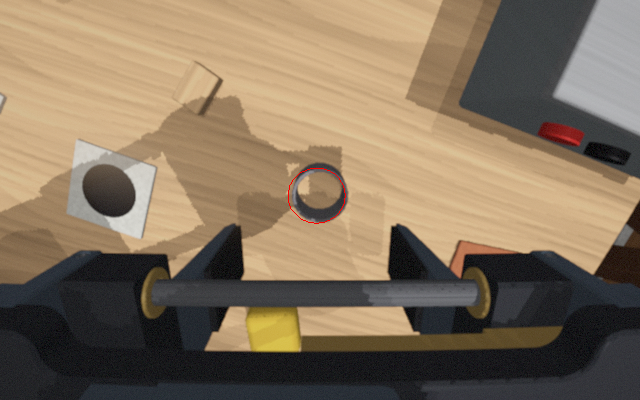

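The red predicted circle lies about 5 px below the real rim, centre (319,191). I'll correct by about 3 mm and go down.

```bash
python3 -m jog '[{"tx":-0.1,"ty":4,"tz":0.1,"roll":0,"grip":9.1},{"tx":-0.1,"ty":8,"tz":0.1,"roll":0,"grip":9.1},{"tx":-0.1,"ty":12,"tz":0.1,"roll":0,"grip":9.1},{"tx":-0.1,"ty":14.5,"tz":0.1,"roll":0,"grip":9.1},{"tx":-0.1,"ty":16.2,"tz":0.1,"roll":0,"grip":9.1},{"tx":-0.1,"ty":16.2,"tz":0.1,"roll":0,"grip":9.1}]' 15
python3 -m jog '[{"tx":0,"ty":0,"tz":0,"roll":0,"grip":4},{"tx":0,"ty":0,"tz":0,"roll":0,"grip":4},{"tx":0,"ty":0,"tz":0,"roll":0,"grip":4},{"tx":0,"ty":0,"tz":0,"roll":0,"grip":4},{"tx":0,"ty":0,"tz":0,"roll":0,"grip":4},{"tx":0,"ty":0,"tz":0,"roll":0,"grip":4},{"tx":0,"ty":0,"tz":0,"roll":0,"grip":4},{"tx":0,"ty":0,"tz":0,"roll":0,"grip":4}]' 15
```

```text
time: 1.37
tcp_pos: [0.5015, -0.4478, 0.0058]
tcp_rot: [0.113, -0.114, 0.701, -0.695]
wrist_force: [-0.5, 0.6, -0.1]
gripper_width: 0.0912
time: 2.03
tcp_pos: [0.502, -0.4484, 0.007]
tcp_rot: [0.113, -0.114, 0.7, -0.696]
wrist_force: [-0.5, -0.3, 7.3]
gripper_width: 0.06
```

```bash
python3 -m jog '[{"tx":0,"ty":-3,"tz":0,"roll":0,"grip":4},{"tx":0,"ty":-6,"tz":0,"roll":0,"grip":4},{"tx":0,"ty":-9,"tz":0,"roll":0,"grip":4},{"tx":0,"ty":-9,"tz":0,"roll":0,"grip":4}]' 15
python3 - <<'E'
from h import *
im,C=shot("wrist","w3")
s=arm.state();W=Rt(s["tcp_rot"]);print(W[:,0].round(3))
P=[s["tcp_pos"]+[.03*np.cos(a),.03*np.sin(a),.033] for a in np.arange(0,6.28,.1)]
cv2.polylines(im,[pix(C,P).astype(int)],True,(0,0,255),1)
cv2.imwrite("pics/w3.png",im)
go([.4145,-.22,.08])
E
```

```text
time: 2.37
tcp_pos: [0.5043, -0.4512, 0.1034]
tcp_rot: [-0.115, 0.112, -0.698, 0.698]
wrist_force: [1.8, -1.1, -0.3]
gripper_width: 0.06
[-0.949 -0.317 -0.003]
t 2.4167 tcp [ 0.5036 -0.4504  0.1007] shift cm [  1.16   2.09 -24.67]
jaw yaw -1.249 tooly [ 0.002  0.002 -1.   ]
```

View pics/w3.png

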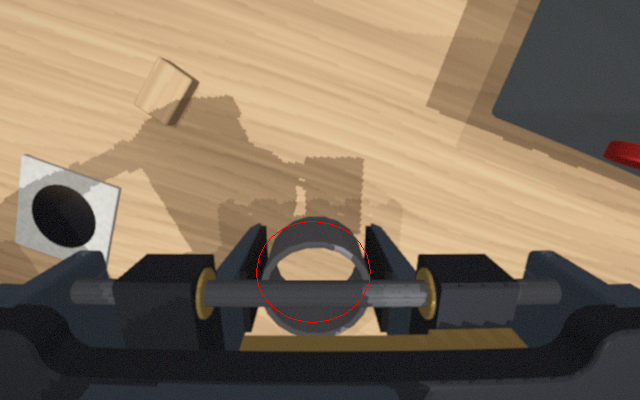

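The sleeve is held and upright, its rim centred about 2–3 mm ahead of the TCP (rim rows about 215–320, predicted 221–322). Carrying it to the round board.

```bash
python3 -m jog '[{"tx":0.4,"ty":0,"tz":-4,"roll":0,"grip":4},{"tx":0.7,"ty":0,"tz":-8,"roll":0,"grip":4},{"tx":1,"ty":0,"tz":-12,"roll":0,"grip":4},{"tx":1.4,"ty":0,"tz":-16,"roll":0,"grip":4},{"tx":1.4,"ty":0,"tz":-20,"roll":0,"grip":4},{"tx":1.4,"ty":0,"tz":-23,"roll":0,"grip":4},{"tx":1.4,"ty":0,"tz":-24.7,"roll":0,"grip":4},{"tx":1.4,"ty":0,"tz":-24.7,"roll":0,"grip":4}]' 15
python3 - <<'E'
from h import *
im,C=shot("wrist","w4")
go([.4145-.0024,-.22-.001,.015])
E
```

```text
time: 3.08
tcp_pos: [0.4096, -0.2168, 0.1005]
tcp_rot: [0.114, -0.114, 0.699, -0.696]
wrist_force: [-0.2, -0.4, -0.5]
gripper_width: 0.06
t 3.1333 tcp [ 0.4111 -0.2189  0.1007] shift cm [-0.01  8.57  0.25]
jaw yaw -1.247 tooly [ 0.001  0.003 -1.   ]
```

```bash
python3 -m jog '[{"tx":0,"ty":3.5,"tz":0.2,"roll":0,"grip":4},{"tx":0,"ty":6.5,"tz":0.2,"roll":0,"grip":4},{"tx":0,"ty":7.6,"tz":0.2,"roll":0,"grip":4},{"tx":0,"ty":8,"tz":0.2,"roll":0,"grip":4},{"tx":0,"ty":8,"tz":0.2,"roll":0,"grip":4},{"tx":0,"ty":8,"tz":0.2,"roll":0,"grip":4}]' 15
python3 - <<'E'
from h import *
go([.4145-.0024,-.22-.001,.0135])
E
```

```text
time: 3.63
tcp_pos: [0.4123, -0.2212, 0.021]
tcp_rot: [0.115, -0.113, 0.699, -0.697]
wrist_force: [1.0, -0.3, -1.1]
gripper_width: 0.0601
t 3.6333 tcp [ 0.4123 -0.2212  0.021 ] shift cm [ 0.01  0.75 -0.03]
jaw yaw -1.247 tooly [ 0.002  0.002 -1.   ]
```

```bash
python3 -m jog '[{"tx":0,"ty":0.4,"tz":0,"roll":0,"grip":4},{"tx":0,"ty":0.7,"tz":0,"roll":0,"grip":4},{"tx":0,"ty":0.7,"tz":0,"roll":0,"grip":4},{"tx":0,"ty":0.7,"tz":0,"roll":0,"grip":4}]' 15
python3 -m jog '[{"tx":0,"ty":0,"tz":0,"roll":0,"grip":7},{"tx":0,"ty":0,"tz":0,"roll":0,"grip":9},{"tx":0,"ty":0,"tz":0,"roll":0,"grip":9},{"tx":0,"ty":0,"tz":0,"roll":0,"grip":9},{"tx":0,"ty":0,"tz":0,"roll":0,"grip":9}]' 15
python3 -m jog '[{"tx":0,"ty":-3,"tz":0,"roll":0,"grip":9},{"tx":0,"ty":-7,"tz":0,"roll":0,"grip":9},{"tx":0,"ty":-11,"tz":0,"roll":0,"grip":9},{"tx":0,"ty":-15,"tz":0,"roll":0,"grip":9},{"tx":0,"ty":-17,"tz":0,"roll":0,"grip":9},{"tx":0,"ty":-17,"tz":0,"roll":0,"grip":9}]' 15
python3 - <<'E'
from h import *
im,C=shot("wrist","w5")
p=pix(C,[[.4145,-.22,.046],[.6278,-.1305,.075]]);print(p)
go([.6278,-.1305,.16])
E
```

```text
time: 3.97
tcp_pos: [0.4124, -0.2213, 0.0142]
tcp_rot: [0.115, -0.113, 0.699, -0.697]
wrist_force: [-0.2, -0.4, -0.7]
gripper_width: 0.0602
time: 4.38
tcp_pos: [0.4124, -0.2213, 0.0143]
tcp_rot: [0.115, -0.113, 0.698, -0.697]
wrist_force: [1.1, 0.4, 1.1]
gripper_width: 0.0888
time: 4.88
tcp_pos: [0.4139, -0.2229, 0.1887]
tcp_rot: [-0.117, 0.111, -0.697, 0.699]
wrist_force: [0.6, -1.1, 0.6]
gripper_width: 0.0898
[[312.29583984 191.31068145]
 [290.37770582 -77.03023587]]
t 4.9333 tcp [ 0.4131 -0.2223  0.1864] shift cm [-23.26   2.76  -1.89]
jaw yaw -1.247 tooly [ 0.006 -0.001 -1.   ]
```

View pics/w5.png

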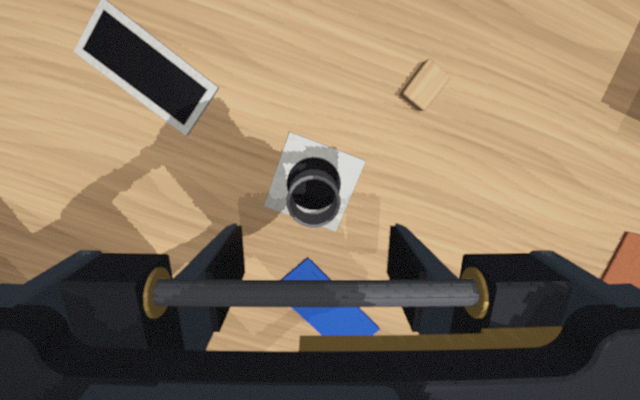

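I misjudged the wrist view: the bright lower ring is the rim, so the sleeve seems to sit several mm off centre. I'll measure it closely.

```bash
python3 - <<'E'
from h import *
im=cv2.imread("pics/w5.png")
s=arm.state(); C=cam("wrist")
x0,y0=260,120; k=5
b=cv2.resize(im[y0:y0+120,x0:x0+120],None,fx=k,fy=k,interpolation=cv2.INTER_CUBIC)
for (cx,cy,z,r,col) in [(.4145,-.22,.046,.03,(0,0,255)),(.4145,-.22,.006,.033,(0,255,0))]:
    P=[[cx+r*np.cos(a),cy+r*np.sin(a),z] for a in np.arange(0,6.28,.05)]
    cv2.polylines(b,[(((pix(C,P)-[x0,y0])+.5)*k).astype(int)],True,col,1)
P=[[.4145+x,-.22+y,.006] for x,y in [(.048,.048),(.048,-.048),(-.048,-.048),(-.048,.048)]]
cv2.imwrite("pics/c5.png",b)
E
```

```text
(no output)
```

View pics/c5.png

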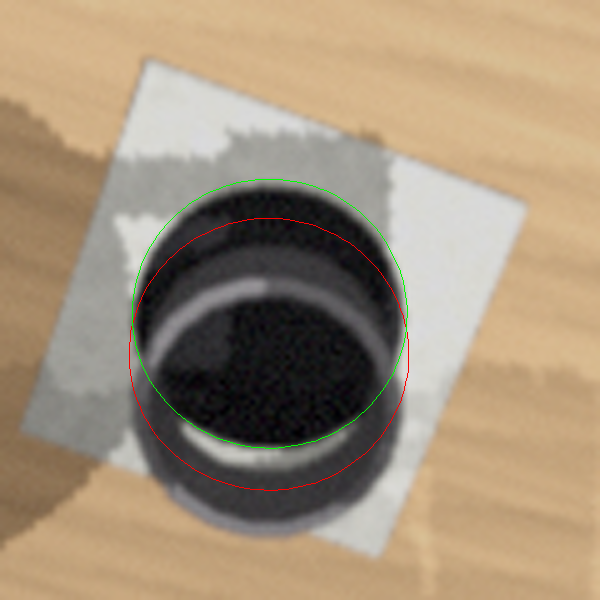

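The rim centre is at (269,405), predicted (269,355), so the sleeve sits about 10 mm off (back along +tx). I'll regrasp it centred and shift it.

```bash
python3 -m jog '[{"tx":0.9,"ty":3.5,"tz":0,"roll":0,"grip":9.1},{"tx":0.9,"ty":7,"tz":0,"roll":0,"grip":9.1},{"tx":0.9,"ty":10,"tz":0,"roll":0,"grip":9.1},{"tx":0.9,"ty":13,"tz":0,"roll":0,"grip":9.1},{"tx":0.9,"ty":15.5,"tz":0,"roll":0,"grip":9.1},{"tx":0.9,"ty":16.7,"tz":0,"roll":0,"grip":9.1},{"tx":0.9,"ty":16.7,"tz":0,"roll":0,"grip":9.1},{"tx":0.9,"ty":16.7,"tz":0,"roll":0,"grip":9.1}]' 15
python3 -m jog '[{"tx":0,"ty":0,"tz":0,"roll":0,"grip":4},{"tx":0,"ty":0,"tz":0,"roll":0,"grip":4},{"tx":0,"ty":0,"tz":0,"roll":0,"grip":4},{"tx":0,"ty":0,"tz":0,"roll":0,"grip":4},{"tx":0,"ty":0,"tz":0,"roll":0,"grip":4},{"tx":0,"ty":0,"tz":0,"roll":0,"grip":4}]' 15
python3 - <<'E'
from h import *
go([.4145,-.22,.02])
E
```

```text
time: 5.6
tcp_pos: [0.4047, -0.2247, 0.0185]
tcp_rot: [0.115, -0.113, 0.698, -0.698]
wrist_force: [0.2, -0.9, 0.1]
gripper_width: 0.091
time: 6.1
tcp_pos: [0.4049, -0.2249, 0.019]
tcp_rot: [-0.115, 0.112, -0.698, 0.698]
wrist_force: [-1.1, 0.0, 9.6]
gripper_width: 0.0597
t 6.1 tcp [ 0.4049 -0.2249  0.019 ] shift cm [-1.07 -0.09 -0.15]
jaw yaw -1.247 tooly [ 0.004  0.    -1.   ]
```

```bash
python3 -m jog '[{"tx":0,"ty":-0.6,"tz":0,"roll":0,"grip":4},{"tx":-0.5,"ty":-0.6,"tz":-0.1,"roll":0,"grip":4},{"tx":-1,"ty":-0.6,"tz":-0.15,"roll":0,"grip":4},{"tx":-1,"ty":-0.6,"tz":-0.15,"roll":0,"grip":4},{"tx":-1,"ty":-0.2,"tz":-0.15,"roll":0,"grip":4},{"tx":-1,"ty":0,"tz":-0.15,"roll":0,"grip":4},{"tx":-1,"ty":0,"tz":-0.15,"roll":0,"grip":4},{"tx":-1,"ty":0,"tz":-0.15,"roll":0,"grip":4}]' 15
python3 -m jog '[{"tx":0,"ty":0,"tz":0,"roll":0,"grip":7},{"tx":0,"ty":0,"tz":0,"roll":0,"grip":9},{"tx":0,"ty":0,"tz":0,"roll":0,"grip":9},{"tx":0,"ty":0,"tz":0,"roll":0,"grip":9},{"tx":0,"ty":0,"tz":0,"roll":0,"grip":9}]' 15
python3 -m jog '[{"tx":0,"ty":-3,"tz":0,"roll":0,"grip":9},{"tx":0,"ty":-7,"tz":0,"roll":0,"grip":9},{"tx":0,"ty":-11,"tz":0,"roll":0,"grip":9},{"tx":0,"ty":-15,"tz":0,"roll":0,"grip":9},{"tx":0,"ty":-17,"tz":0,"roll":0,"grip":9},{"tx":0,"ty":-17,"tz":0,"roll":0,"grip":9}]' 15
cat > rim.py <<'E'
from h import *
def rim(im,C,cx,cy,z,r,name,extra=()):
    """Overlay predicted circles on a 5x crop."""
    c=pix(C,[[cx,cy,z]])[0]; x0,y0=np.clip((c-60).astype(int),0,[520,280]); k=5
    b=cv2.resize(im[y0:y0+120,x0:x0+120],None,fx=k,fy=k,interpolation=cv2.INTER_CUBIC)
    for (X,Y,Z,q,col) in [(cx,cy,z,r,(0,0,255)),*extra]:
        P=[[X+q*np.cos(a),Y+q*np.sin(a),Z] for a in np.arange(0,6.28,.05)]
        cv2.polylines(b,[(((pix(C,P)-[x0,y0])+.5)*k).astype(int)],True,col,1)
    cv2.imwrite(f"pics/{name}.png",b)
    print("crop origin",x0,y0,"centre in crop",(c-[x0,y0]+.5)*k)
E
python3 - <<'E'
from rim import *
im,C=shot("wrist","w6")
rim(im,C,.4145,-.22,.046,.03,"c6")
go([.6278,-.1305,.19])
E
```

```text
time: 6.77
tcp_pos: [0.4137, -0.2202, 0.0187]
tcp_rot: [0.115, -0.112, 0.698, -0.698]
wrist_force: [0.1, -0.2, -1.2]
gripper_width: 0.0597
time: 7.18
tcp_pos: [0.4137, -0.2202, 0.0187]
tcp_rot: [0.115, -0.113, 0.698, -0.698]
wrist_force: [0.3, -0.6, -0.1]
gripper_width: 0.0888
time: 7.68
tcp_pos: [0.4148, -0.2215, 0.1931]
tcp_rot: [-0.117, 0.111, -0.696, 0.7]
wrist_force: [1.4, -0.5, 0.2]
gripper_width: 0.09
crop origin 252 131 centre in crop [307.38897125 305.97991758]
t 7.7333 tcp [ 0.414  -0.221   0.1908] shift cm [-23.14   0.23  -1.79]
jaw yaw -1.247 tooly [ 0.008 -0.002 -1.   ]
```

View pics/c6.png

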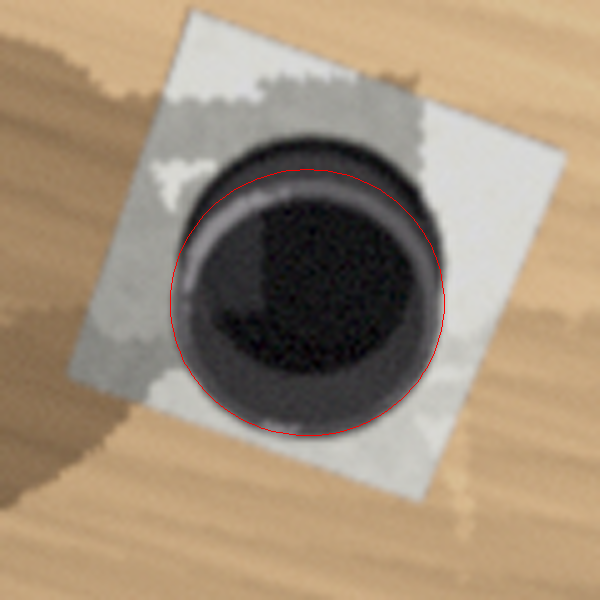

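Rim centre (312,307) against predicted (307,306): the wide sleeve is within 2 mm of the spot. On to the narrow sleeve.

```bash
python3 -m jog '[{"tx":-4,"ty":1,"tz":-0.3,"roll":0,"grip":9},{"tx":-8,"ty":2,"tz":-0.6,"roll":0,"grip":9},{"tx":-12,"ty":3,"tz":-0.9,"roll":0,"grip":9},{"tx":-16,"ty":4,"tz":-1.2,"roll":0,"grip":9},{"tx":-20,"ty":5,"tz":-1.5,"roll":0,"grip":9},{"tx":-23.1,"ty":5,"tz":-1.8,"roll":0,"grip":9},{"tx":-23.1,"ty":5,"tz":-1.8,"roll":0,"grip":9},{"tx":-23.1,"ty":5,"tz":-1.8,"roll":0,"grip":9}]' 15
python3 - <<'E'
from h import *
go([.6278,-.1305,.045])
E
```

```text
time: 8.4
tcp_pos: [0.6279, -0.1295, 0.1402]
tcp_rot: [-0.116, 0.113, -0.697, 0.699]
wrist_force: [-1.2, 0.1, -1.4]
gripper_width: 0.0899
t 8.4 tcp [ 0.6279 -0.1295  0.1402] shift cm [0.09 9.52 0.06]
jaw yaw -1.245 tooly [ 0.005 -0.001 -1.   ]
```

```bash
python3 -m jog '[{"tx":0.1,"ty":3.5,"tz":0,"roll":0,"grip":9},{"tx":0.1,"ty":7,"tz":0,"roll":0,"grip":9},{"tx":0.1,"ty":9.3,"tz":0,"roll":0,"grip":9},{"tx":0.1,"ty":9.3,"tz":0,"roll":0,"grip":9},{"tx":0.1,"ty":9.3,"tz":0,"roll":0,"grip":7}]' 15
python3 -m jog '[{"tx":0,"ty":0,"tz":0,"roll":0,"grip":2},{"tx":0,"ty":0,"tz":0,"roll":0,"grip":2},{"tx":0,"ty":0,"tz":0,"roll":0,"grip":2},{"tx":0,"ty":0,"tz":0,"roll":0,"grip":2},{"tx":0,"ty":0,"tz":0,"roll":0,"grip":2},{"tx":0,"ty":0,"tz":0,"roll":0,"grip":2},{"tx":0,"ty":0,"tz":0,"roll":0,"grip":2},{"tx":0,"ty":0,"tz":0,"roll":0,"grip":2}]' 15
python3 -m jog '[{"tx":0,"ty":-3,"tz":0,"roll":0,"grip":2},{"tx":0,"ty":-6,"tz":0,"roll":0,"grip":2},{"tx":0,"ty":-9,"tz":0,"roll":0,"grip":2},{"tx":0,"ty":-9,"tz":0,"roll":0,"grip":2},{"tx":0,"ty":-9,"tz":0,"roll":0,"grip":2}]' 15
python3 - <<'E'
from rim import *
im,C=shot("wrist","w7")
s=arm.state();p=s["tcp_pos"]
rim(im,C,p[0],p[1],p[2]+.03,.017,"c7")
go([.4145,-.2213,.13])
E
```

```text
time: 8.82
tcp_pos: [0.6258, -0.1302, 0.0465]
tcp_rot: [-0.115, 0.114, -0.698, 0.698]
wrist_force: [1.3, -0.4, 1.1]
gripper_width: 0.0858
time: 9.48
tcp_pos: [0.6258, -0.1302, 0.0465]
tcp_rot: [-0.115, 0.114, -0.698, 0.698]
wrist_force: [-0.1, 0.9, -0.3]
gripper_width: 0.0334
time: 9.9
tcp_pos: [0.6266, -0.1304, 0.1382]
tcp_rot: [-0.116, 0.112, -0.697, 0.699]
wrist_force: [-0.1, 1.6, -1.6]
gripper_width: 0.0335
crop origin 254 213 centre in crop [304.46849079 305.73881035]
t 9.95 tcp [ 0.6257 -0.1301  0.1367] shift cm [22.93  0.61  1.9 ]
jaw yaw -1.246 tooly [ 0.003 -0.001 -1.   ]
```

View pics/c7.png

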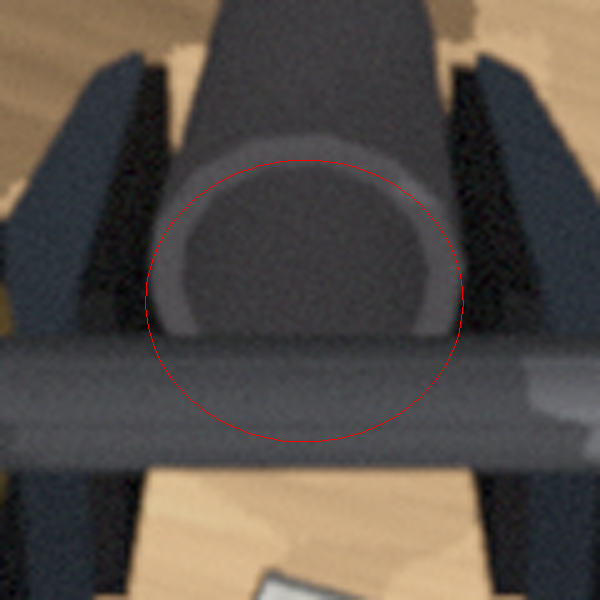

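The narrow sleeve is held upright, rim about 3 mm ahead of the TCP (rim top row 135, predicted 160). Moving it over the wide one.

```bash
python3 -m jog '[{"tx":4,"ty":0,"tz":0.4,"roll":0,"grip":2},{"tx":8,"ty":0,"tz":0.8,"roll":0,"grip":2},{"tx":12,"ty":0,"tz":1.2,"roll":0,"grip":2},{"tx":16,"ty":0,"tz":1.6,"roll":0,"grip":2},{"tx":20,"ty":0,"tz":1.9,"roll":0,"grip":2},{"tx":23.2,"ty":0,"tz":1.9,"roll":0,"grip":2},{"tx":23.2,"ty":0,"tz":1.9,"roll":0,"grip":2},{"tx":23.2,"ty":0,"tz":1.9,"roll":0,"grip":2}]' 15
python3 - <<'E'
from h import *
go([.4145-.0024,-.2213-.0008,.054])
E
```

```text
time: 10.62
tcp_pos: [0.4101, -0.2222, 0.1353]
tcp_rot: [0.114, -0.113, 0.698, -0.698]
wrist_force: [0.3, 0.1, -0.8]
gripper_width: 0.0332
t 10.6167 tcp [ 0.4101 -0.2222  0.1353] shift cm [-0.18  8.13  0.06]
jaw yaw -1.248 tooly [ 0.001  0.001 -1.   ]
```

```bash
python3 -m jog '[{"tx":-0.2,"ty":1,"tz":0,"roll":0,"grip":2},{"tx":-0.2,"ty":3,"tz":0,"roll":0,"grip":2},{"tx":-0.2,"ty":5,"tz":0,"roll":0,"grip":2},{"tx":-0.2,"ty":7,"tz":0,"roll":0,"grip":2},{"tx":-0.2,"ty":8,"tz":0,"roll":0,"grip":2},{"tx":-0.2,"ty":8,"tz":0,"roll":0,"grip":2},{"tx":-0.2,"ty":8,"tz":0,"roll":0,"grip":2}]' 15
```

```text
time: 11.2
tcp_pos: [0.4124, -0.2209, 0.0546]
tcp_rot: [0.114, -0.114, 0.699, -0.697]
wrist_force: [-0.8, -0.2, -0.1]
gripper_width: 0.0331
```

```bash
python3 -m jog '[{"tx":0,"ty":0.1,"tz":0,"roll":0,"grip":2},{"tx":0,"ty":0.1,"tz":0,"roll":0,"grip":2},{"tx":0,"ty":0.1,"tz":0,"roll":0,"grip":4},{"tx":0,"ty":0.1,"tz":0,"roll":0,"grip":7},{"tx":0,"ty":0.1,"tz":0,"roll":0,"grip":7},{"tx":0,"ty":0.1,"tz":0,"roll":0,"grip":7},{"tx":0,"ty":0.1,"tz":0,"roll":0,"grip":7}]' 15
python3 -m jog '[{"tx":0,"ty":-2,"tz":0,"roll":0,"grip":8},{"tx":0,"ty":-5,"tz":0,"roll":0,"grip":9},{"tx":0,"ty":-9,"tz":0,"roll":0,"grip":9},{"tx":0,"ty":-13,"tz":0,"roll":0,"grip":9},{"tx":0,"ty":-13,"tz":0,"roll":0,"grip":9},{"tx":0,"ty":-13,"tz":0,"roll":0,"grip":9}]' 15
python3 - <<'E'
from rim import *
im,C=shot("wrist","w8")
rim(im,C,.4145,-.2213,.046,.03,"c8",[(.4145,-.2213,.081,.017,(0,255,0))])
go([.6214,.1676,.14],-.07)
E
```

```text
time: 11.78
tcp_pos: [0.4125, -0.221, 0.0538]
tcp_rot: [0.114, -0.114, 0.698, -0.697]
wrist_force: [-0.3, -0.3, 0.6]
gripper_width: 0.0636
time: 12.28
tcp_pos: [0.4134, -0.2219, 0.1859]
tcp_rot: [-0.115, 0.112, -0.697, 0.699]
wrist_force: [0.2, 1.1, -1.5]
gripper_width: 0.0902
crop origin 254 131 centre in crop [306.18322831 306.35877134]
t 12.3333 tcp [ 0.4126 -0.2214  0.1844] shift cm [-32.14   4.49 -30.26]
jaw yaw -1.248 tooly [ 0.001  0.001 -1.   ]
roll -1.178 (q6 0.63 )
```

View pics/c8.png

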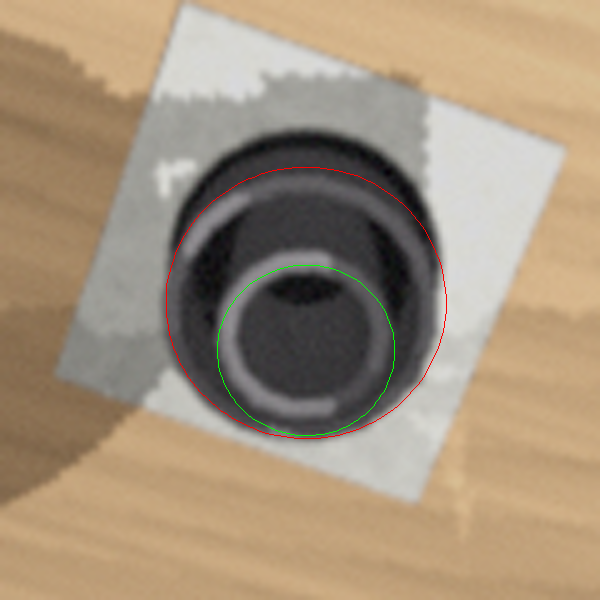

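The narrow sleeve is nested, its rim at (305,334) against predicted (306,350): about 3 mm off axis and standing clear of the wall. Next the plane.

```bash
python3 -m jog '[{"tx":-2.8,"ty":0,"tz":-2.7,"roll":-0.12,"grip":9},{"tx":-5.6,"ty":0,"tz":-5.4,"roll":-0.24,"grip":9},{"tx":-8.4,"ty":0,"tz":-8.1,"roll":-0.36,"grip":9},{"tx":-11.2,"ty":0,"tz":-10.8,"roll":-0.48,"grip":9},{"tx":-14,"ty":0,"tz":-13.5,"roll":-0.6,"grip":9},{"tx":-16.8,"ty":0,"tz":-16.2,"roll":-0.72,"grip":9},{"tx":-19.6,"ty":0,"tz":-18.9,"roll":-0.84,"grip":9},{"tx":-22.4,"ty":0,"tz":-21.6,"roll":-0.94,"grip":9}]' 25
python3 - <<'E'
from h import *
go([.6214,.1676,.12],-.07)
E
```

```text
time: 13.0
tcp_pos: [0.5561, 0.0566, 0.183]
tcp_rot: [0.419, -0.42, 0.57, -0.569]
wrist_force: [-0.2, -0.6, -0.3]
gripper_width: 0.09
t 13.0 tcp [0.5561 0.0566 0.183 ] shift cm [-12.54   6.3    2.95]
jaw yaw -0.301 tooly [-0.001  0.001 -1.   ]
roll -0.231 (q6 0.3 )
```

```bash
python3 -m jog '[{"tx":-4,"ty":0,"tz":1,"roll":-0.12,"grip":9.1},{"tx":-8,"ty":1,"tz":2,"roll":-0.23,"grip":9.1},{"tx":-11,"ty":2,"tz":3,"roll":-0.23,"grip":9.1},{"tx":-12.5,"ty":3,"tz":3,"roll":-0.23,"grip":9.1},{"tx":-12.5,"ty":3,"tz":3,"roll":-0.23,"grip":9.1},{"tx":-12.5,"ty":3,"tz":3,"roll":-0.23,"grip":9.1}]' 25
python3 - <<'E'
from h import *
C=cam("top")
f=lambda X,Y:[155+X/4-.375,145+Y/4-.375]
w=world(C,[f(387,30),f(557,42),f(553,100),f(384,87)],.026);print(w.round(4));d=w[1]-w[0]+w[2]-w[3];print("plane long yaw",np.arctan2(-d[1],-d[0]))
w=world(C,[f(428,258),f(456,262),f(432,378),f(404,374)],.018);print(w.round(4),w.mean(0)); d=w[0]+w[1]-w[2]-w[3];print("stock x yaw",np.arctan2(d[1],d[0]))
im,C=shot("wrist","w9")
c,l,n=np.array([.6214,.1676]),np.array([0.0706,.9975])*.065,np.array([.9975,-.0706])*.022
P=[[*(c+a*l+b*n),.026] for a,b in((1,1),(1,-1),(-1,-1),(-1,1))]
cv2.polylines(im,[pix(C,P).astype(int)],True,(0,0,255),1); cv2.imwrite("pics/w9.png",im)
go([.6214,.1676,.005],-.07)
E
```

```text
time: 13.5
tcp_pos: [0.6205, 0.1673, 0.1506]
tcp_rot: [0.481, -0.484, 0.519, -0.516]
wrist_force: [-0.0, -0.9, 0.2]
gripper_width: 0.0914
[[0.6489 0.2301 0.026 ]
 [0.638  0.102  0.026 ]
 [0.594  0.1053 0.026 ]
 [0.6056 0.2324 0.026 ]]
plane long yaw 1.4826822052868087
[[0.4769 0.2006 0.018 ]
 [0.4736 0.1796 0.018 ]
 [0.3869 0.1979 0.018 ]
 [0.3901 0.2189 0.018 ]] [0.43188962 0.19926243 0.018     ]
stock x yaw -0.2085473952157822
t 13.55 tcp [0.6207 0.1665 0.1516] shift cm [-0.12 14.66  0.12]
jaw yaw -0.071 tooly [-0.004 -0.    -1.   ]
roll -0.001 (q6 0.24 )
```

View pics/w9.png

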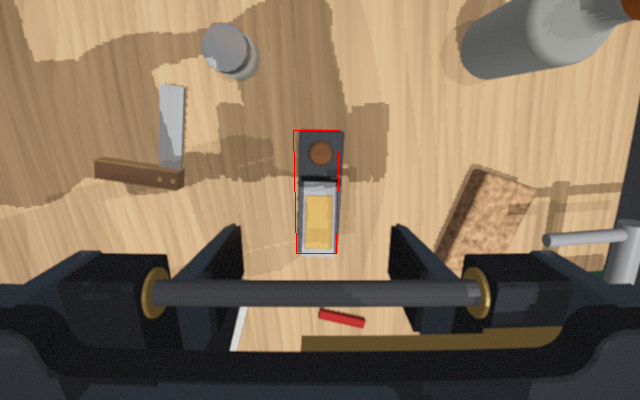

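The predicted outline fits the plane (corners (295,131) to (340,254)). Going down to grasp.

```bash
python3 -m jog '[{"tx":-0.1,"ty":3.5,"tz":0,"roll":0.02,"grip":9.1},{"tx":-0.1,"ty":7,"tz":0,"roll":0.02,"grip":9.1},{"tx":-0.1,"ty":10,"tz":0,"roll":0.02,"grip":9.1},{"tx":-0.1,"ty":12.5,"tz":0,"roll":0.02,"grip":9.1},{"tx":-0.1,"ty":13.8,"tz":0,"roll":0.02,"grip":9.1},{"tx":-0.1,"ty":14.2,"tz":0,"roll":0.02,"grip":9.1},{"tx":-0.1,"ty":14.2,"tz":0,"roll":0.02,"grip":9.1},{"tx":-0.1,"ty":14.2,"tz":0,"roll":0.02,"grip":9.1}]' 40
python3 -m jog '[{"tx":0,"ty":0,"tz":0,"roll":0,"grip":3},{"tx":0,"ty":0,"tz":0,"roll":0,"grip":3},{"tx":0,"ty":0,"tz":0,"roll":0,"grip":3},{"tx":0,"ty":0,"tz":0,"roll":0,"grip":3},{"tx":0,"ty":0,"tz":0,"roll":0,"grip":3},{"tx":0,"ty":0,"tz":0,"roll":0,"grip":3},{"tx":0,"ty":0,"tz":0,"roll":0,"grip":3},{"tx":0,"ty":0,"tz":0,"roll":0,"grip":3}]' 40
```

```text
time: 14.22
tcp_pos: [0.621, 0.1672, 0.011]
tcp_rot: [0.476, -0.477, 0.523, -0.522]
wrist_force: [0.2, -0.1, -0.2]
gripper_width: 0.0912
time: 14.88
tcp_pos: [0.6213, 0.1673, 0.0111]
tcp_rot: [0.476, -0.477, 0.523, -0.522]
wrist_force: [1.5, -0.2, 0.4]
gripper_width: 0.0437
```

```bash
python3 -m jog '[{"tx":0,"ty":-2,"tz":0,"roll":0,"grip":3},{"tx":0,"ty":-5,"tz":0,"roll":0,"grip":3},{"tx":0,"ty":-8,"tz":0,"roll":0,"grip":3},{"tx":0,"ty":-8,"tz":0,"roll":0,"grip":3}]' 40
python3 - <<'E'
from h import *
go([.4792,-.0018,.09],-.351)
im,C=shot("wrist","w10")
E
```

```text
time: 15.22
tcp_pos: [0.624, 0.1678, 0.0961]
tcp_rot: [-0.478, 0.475, -0.522, 0.523]
wrist_force: [3.0, 1.5, -3.6]
gripper_width: 0.0439
t 15.2167 tcp [0.624  0.1678 0.0961] shift cm [ 18.21   0.52 -12.87]
jaw yaw -0.092 tooly [ 0.005  0.001 -1.   ]
roll 0.259 (q6 0.26 )
```

```bash
python3 -m jog '[{"tx":3,"ty":0,"tz":-2.1,"roll":0.05,"grip":3},{"tx":6,"ty":0,"tz":-4.2,"roll":0.1,"grip":3},{"tx":9,"ty":0,"tz":-6.4,"roll":0.15,"grip":3},{"tx":12,"ty":0,"tz":-8.5,"roll":0.2,"grip":3},{"tx":15,"ty":0,"tz":-10.6,"roll":0.26,"grip":3},{"tx":18.2,"ty":0,"tz":-12.9,"roll":0.26,"grip":3},{"tx":18.2,"ty":0,"tz":-12.9,"roll":0.26,"grip":3},{"tx":18.2,"ty":0,"tz":-12.9,"roll":0.26,"grip":3}]' 40
python3 - <<'E'
from h import *
im,C=shot("wrist","w11")
cv2.imwrite("pics/w11.png",im)
go([.4792,-.0018,.018],-.351)
E
```

```text
time: 15.93
tcp_pos: [0.4757, -0.0029, 0.0921]
tcp_rot: [0.404, -0.404, 0.581, -0.58]
wrist_force: [1.6, 0.9, -4.9]
gripper_width: 0.0437
t 15.9833 tcp [ 0.4772 -0.0022  0.0924] shift cm [-0.1   7.44  0.17]
jaw yaw -0.353 tooly [ 0.001  0.001 -1.   ]
roll -0.002 (q6 0.22 )
```

View pics/w11.png

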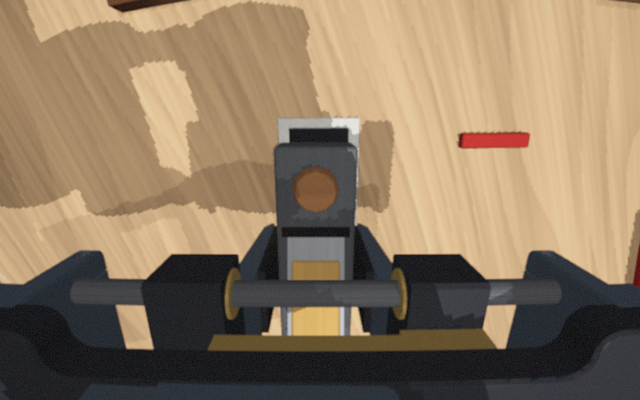

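The plane is held level and lines up with its board (board end at (318,118), plane nose at (316,144)). I'll work out the offset in the grasp.

```bash
python3 - <<'E'
from h import *
s=arm.state();C=cam("wrist",s);W=Rt(s["tcp_rot"])
p=world(C,[[316,144]],s["tcp_pos"][2]+.015)[0]; print("nose in tool cm",(W.T@(p-s["tcp_pos"])*100).round(2))
b=world(C,[[279,119],[358,119]],.006).mean(0); print("board end mid",b.round(4),"tool",(W.T@(b-s["tcp_pos"])*100).round(2))
E
```

```text
nose in tool cm [-6.63 -1.49  0.06]
board end mid [0.5065 0.0691 0.006 ] tool [-7.69  8.65  0.29]
```

```bash
python3 -m jog '[{"tx":0,"ty":2.5,"tz":0.2,"roll":0,"grip":3},{"tx":0,"ty":5,"tz":0.2,"roll":0,"grip":3},{"tx":0,"ty":6.5,"tz":0.2,"roll":0,"grip":3},{"tx":0,"ty":7.2,"tz":0.2,"roll":0,"grip":3},{"tx":0,"ty":7.3,"tz":0.2,"roll":0,"grip":3},{"tx":0,"ty":7.4,"tz":0.2,"roll":0,"grip":3},{"tx":0,"ty":7.4,"tz":0.2,"roll":0,"grip":3}]' 40
```

```text
time: 16.57
tcp_pos: [0.4797, -0.0026, 0.0188]
tcp_rot: [-0.405, 0.404, -0.58, 0.58]
wrist_force: [-0.1, 0.0, -4.8]
gripper_width: 0.0438
```

```bash
python3 -m jog '[{"tx":0,"ty":0.15,"tz":0,"roll":0,"grip":3},{"tx":0,"ty":0.15,"tz":0,"roll":0,"grip":3},{"tx":0,"ty":0.15,"tz":0,"roll":0,"grip":6},{"tx":0,"ty":0.15,"tz":0,"roll":0,"grip":9},{"tx":0,"ty":0.15,"tz":0,"roll":0,"grip":9},{"tx":0,"ty":0.15,"tz":0,"roll":0,"grip":9},{"tx":0,"ty":0.15,"tz":0,"roll":0,"grip":9}]' 40
python3 -m jog '[{"tx":0,"ty":-3,"tz":0,"roll":0,"grip":9},{"tx":0,"ty":-7,"tz":0,"roll":0,"grip":9},{"tx":0,"ty":-11,"tz":0,"roll":0,"grip":9},{"tx":0,"ty":-13,"tz":0,"roll":0,"grip":9},{"tx":0,"ty":-13,"tz":0,"roll":0,"grip":9}]' 40
python3 - <<'E'
from h import *
im,C=shot("wrist","w12")
go([.4322,.1996,.14],-1.78)
E
```

```text
time: 17.15
tcp_pos: [0.4798, -0.0026, 0.0174]
tcp_rot: [-0.405, 0.404, -0.58, 0.58]
wrist_force: [0.2, 0.8, 0.6]
gripper_width: 0.074
time: 17.57
tcp_pos: [0.4818, -0.003, 0.1517]
tcp_rot: [-0.407, 0.402, -0.578, 0.582]
wrist_force: [1.3, -0.1, 0.2]
gripper_width: 0.09
t 17.6167 tcp [ 0.4809 -0.0029  0.1496] shift cm [-17.32   0.94 -11.57]
jaw yaw -0.353 tooly [ 0.007  0.    -1.   ]
roll 1.427 (q6 0.22 )
```

```bash
python3 -m jog '[{"tx":-2.2,"ty":0,"tz":-1.4,"roll":0.12,"grip":9},{"tx":-4.4,"ty":0,"tz":-2.8,"roll":0.24,"grip":9},{"tx":-6.6,"ty":0,"tz":-4.2,"roll":0.36,"grip":9},{"tx":-8.8,"ty":0,"tz":-5.6,"roll":0.48,"grip":9},{"tx":-11,"ty":0,"tz":-7,"roll":0.6,"grip":9},{"tx":-13.2,"ty":0,"tz":-8.4,"roll":0.72,"grip":9},{"tx":-15.4,"ty":0,"tz":-9.8,"roll":0.84,"grip":9},{"tx":-17.3,"ty":0,"tz":-11.6,"roll":0.96,"grip":9}]' 40
python3 -m jog '[{"tx":0,"ty":0,"tz":0,"roll":0.12,"grip":9},{"tx":0,"ty":0,"tz":0,"roll":0.24,"grip":9},{"tx":0,"ty":0,"tz":0,"roll":0.36,"grip":9},{"tx":0,"ty":0,"tz":0,"roll":0.46,"grip":9},{"tx":0,"ty":0,"tz":0,"roll":0.46,"grip":9}]' 40
python3 - <<'E'
from h import *
im,C=shot("wrist","w13")
hsv=cv2.cvtColor(im,cv2.COLOR_BGR2HSV)
P=world(C,[[0,0]],0)
c=np.array([.4322,.1996]);a=-.2085;x=np.array([np.cos(a),np.sin(a)]);y=np.array([-x[1],x[0]])
st=[[*(c+i*.045*x+j*.01*y),.018] for i,j in((1,1),(1,-1),(-1,-1),(-1,1))]
bl=[[*(c+x*(.033+i*.012)+y*j),.0105] for i,j in((1,.01),(1,.095),(-1,.095),(-1,.01))]
for q in(st,bl): cv2.polylines(im,[pix(C,q).astype(int)],True,(0,0,255),1)
cv2.imwrite("pics/w13.png",cv2.resize(im[:300,100:540],(792,540)))
go([.4322,.1996,.007],-1.78)
E
```

```text
time: 18.28
tcp_pos: [0.4315, 0.2004, 0.1484]
tcp_rot: [-0.091, 0.087, -0.701, 0.702]
wrist_force: [0.4, -0.2, -0.2]
gripper_width: 0.0898
time: 18.7
tcp_pos: [0.4309, 0.2003, 0.1474]
tcp_rot: [-0.073, 0.076, 0.703, -0.703]
wrist_force: [1.1, 1.0, 0.1]
gripper_width: 0.0899
t 18.75 tcp [0.431  0.2003 0.1475] shift cm [-0.07 14.05  0.05]
jaw yaw -1.776 tooly [ 0.004 -0.    -1.   ]
roll 0.004 (q6 2.09 )
```

View pics/w13.png

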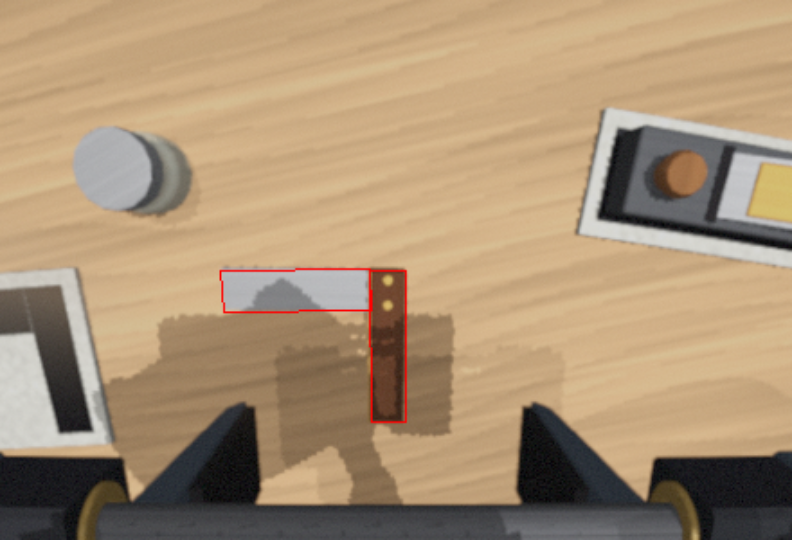

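The red prediction matches the square (stock (370–406, 270–422), blade to (222,290)). The plane sits centred in its dark outline at upper right. Grasping the stock, clear of the blade.

```bash
python3 -m jog '[{"tx":0,"ty":3.5,"tz":0,"roll":0,"grip":7},{"tx":0,"ty":7,"tz":0,"roll":0,"grip":6},{"tx":0,"ty":10,"tz":0,"roll":0,"grip":6},{"tx":0,"ty":12.5,"tz":0,"roll":0,"grip":6},{"tx":0,"ty":13.5,"tz":0,"roll":0,"grip":6},{"tx":0,"ty":14,"tz":0,"roll":0,"grip":6},{"tx":0,"ty":14,"tz":0,"roll":0,"grip":6},{"tx":0,"ty":14,"tz":0,"roll":0,"grip":6}]' 40
python3 -m jog '[{"tx":0,"ty":0.1,"tz":0,"roll":0,"grip":1},{"tx":0,"ty":0.1,"tz":0,"roll":0,"grip":1},{"tx":0,"ty":0.1,"tz":0,"roll":0,"grip":1},{"tx":0,"ty":0.1,"tz":0,"roll":0,"grip":1},{"tx":0,"ty":0.1,"tz":0,"roll":0,"grip":1},{"tx":0,"ty":0.1,"tz":0,"roll":0,"grip":1},{"tx":0,"ty":0.1,"tz":0,"roll":0,"grip":1},{"tx":0,"ty":0.1,"tz":0,"roll":0,"grip":1}]' 40
```

```text
time: 19.42
tcp_pos: [0.4317, 0.2002, 0.0077]
tcp_rot: [-0.07, 0.073, 0.703, -0.703]
wrist_force: [-0.6, -0.6, 0.4]
gripper_width: 0.0602
time: 20.08
tcp_pos: [0.4318, 0.2002, 0.0069]
tcp_rot: [-0.07, 0.073, 0.704, -0.703]
wrist_force: [-0.7, 0.1, 5.5]
gripper_width: 0.0194
```

```bash
python3 -m jog '[{"tx":0,"ty":-2,"tz":0,"roll":0,"grip":1},{"tx":0,"ty":-5,"tz":0,"roll":0,"grip":1},{"tx":0,"ty":-8,"tz":0,"roll":0,"grip":1},{"tx":0,"ty":-8,"tz":0,"roll":0,"grip":1}]' 40
python3 - <<'E'
from h import *
go([.4641,.3988,.09],-1.719)
E
```

```text
time: 20.42
tcp_pos: [0.4333, 0.2009, 0.0909]
tcp_rot: [-0.068, 0.075, 0.704, -0.703]
wrist_force: [2.2, 0.7, -1.8]
gripper_width: 0.0197
t 20.4167 tcp [0.4333 0.2009 0.0909] shift cm [  0.98   0.15 -20.  ]
jaw yaw -1.774 tooly [ 0.01   0.001 -1.   ]
roll -0.055 (q6 2.09 )
```

```bash
python3 -m jog '[{"tx":0.2,"ty":0,"tz":-3.5,"roll":-0.01,"grip":1},{"tx":0.4,"ty":0,"tz":-7,"roll":-0.02,"grip":1},{"tx":0.6,"ty":0,"tz":-10.5,"roll":-0.03,"grip":1},{"tx":0.8,"ty":0,"tz":-14,"roll":-0.04,"grip":1},{"tx":1,"ty":0,"tz":-17.5,"roll":-0.06,"grip":1},{"tx":1,"ty":0,"tz":-20,"roll":-0.06,"grip":1},{"tx":1,"ty":0,"tz":-20,"roll":-0.06,"grip":1},{"tx":1,"ty":0,"tz":-20,"roll":-0.06,"grip":1}]' 40
python3 - <<'E'
from h import *
im,C=shot("wrist","w14")
s=arm.state(); c=s["tcp_pos"]; W=Rt(s["tcp_rot"]); y=-W[:,2]; x=-W[:,0]
zt=c[2]-.007
ctr=np.array([.4704,.4408]);b=-.1485;X=np.array([np.cos(b),np.sin(b)]);Y=np.array([-X[1],X[0]])
# predicted L outline (green) on board; held blade (red) if not slipped
bar=[[*(ctr+X*i-Y*j),.006] for i,j in((.045,.0325),(.045,.0525),(-.045,.0525),(-.045,.0325))]
leg=[[*(ctr+X*i+Y*j),.006] for i,j in((.021,-.0325),(.045,-.0325),(.045,.0525),(.021,.0525))]
bd=[[*(ctr+X*i+Y*j),.006] for i,j in((.056,.064),(.056,-.064),(-.056,-.064),(-.056,.064))]
bl=[c+x*i+y*j+[0,0,.0035] for i,j in((.045,.01),(.045,.095),(.021,.095),(.021,.01))]
for q,col in((bar,(0,255,0)),(leg,(0,255,0)),(bd,(255,0,0)),(bl,(0,0,255))): cv2.polylines(im,[pix(C,q).astype(int)],True,col,1)
cv2.imwrite("pics/w14.png",cv2.resize(im[:330,100:540],(792,594)))
go([.4641,.3988,.015],-1.719)
E
```

```text
time: 21.08
tcp_pos: [0.4634, 0.3998, 0.0904]
tcp_rot: [-0.047, 0.053, 0.706, -0.705]
wrist_force: [-0.4, -1.3, -2.3]
gripper_width: 0.0193
t 21.1333 tcp [0.4632 0.3986 0.0905] shift cm [-0.02  7.55 -0.02]
jaw yaw -1.713 tooly [ 0.009  0.    -1.   ]
roll 0.006 (q6 2.33 )
```

View pics/w14.png

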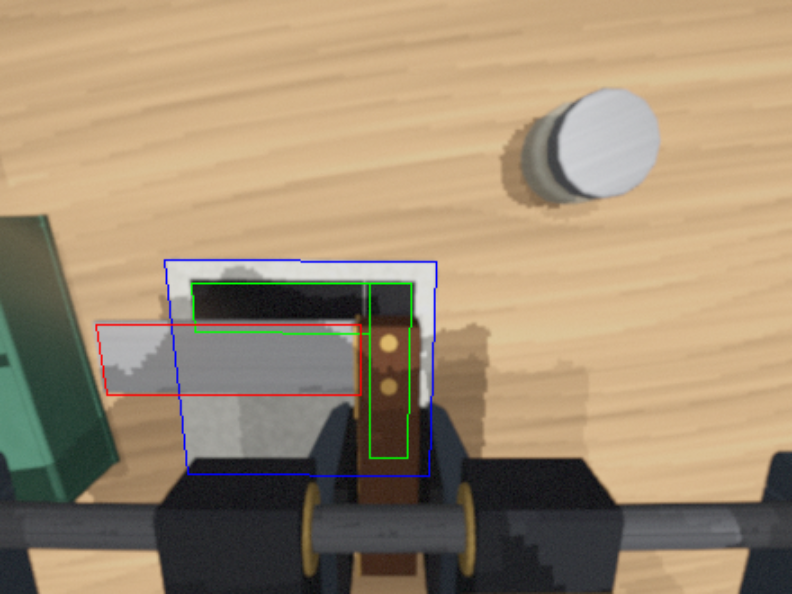

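The blade lies on its prediction (no slip), and the L outline lies on the green one at (190–412, 281–458); the jar stands at (605,145). That was the last viewable picture. Lowering.

```bash
python3 -m jog '[{"tx":0,"ty":2.5,"tz":0,"roll":0,"grip":1},{"tx":0,"ty":5,"tz":0,"roll":0,"grip":1},{"tx":0,"ty":6.5,"tz":0,"roll":0,"grip":1},{"tx":0,"ty":7.2,"tz":0,"roll":0,"grip":1},{"tx":0,"ty":7.5,"tz":0,"roll":0,"grip":1},{"tx":0,"ty":7.5,"tz":0,"roll":0,"grip":1},{"tx":0,"ty":7.5,"tz":0,"roll":0,"grip":1}]' 40
python3 - <<'E'
from h import *
go([.4641,.3988,.013],-1.719)
E
```

```text
time: 21.72
tcp_pos: [0.4643, 0.3986, 0.0163]
tcp_rot: [-0.047, 0.054, 0.706, -0.705]
wrist_force: [-0.4, -0.5, -1.4]
gripper_width: 0.0197
t 21.7167 tcp [0.4643 0.3986 0.0163] shift cm [ 0.03  0.33 -0.02]
jaw yaw -1.714 tooly [ 0.009  0.001 -1.   ]
roll 0.005 (q6 2.33 )
```

```bash
python3 -m jog '[{"tx":0,"ty":0.15,"tz":0,"roll":0,"grip":1},{"tx":0,"ty":0.3,"tz":0,"roll":0,"grip":1},{"tx":0,"ty":0.3,"tz":0,"roll":0,"grip":1},{"tx":0,"ty":0.3,"tz":0,"roll":0,"grip":3},{"tx":0,"ty":0.3,"tz":0,"roll":0,"grip":4},{"tx":0,"ty":0.3,"tz":0,"roll":0,"grip":4},{"tx":0,"ty":0.3,"tz":0,"roll":0,"grip":4}]' 40
python3 -m jog '[{"tx":0,"ty":-3,"tz":0,"roll":0,"grip":4},{"tx":0,"ty":-7,"tz":0,"roll":0,"grip":4},{"tx":0,"ty":-11,"tz":0,"roll":0,"grip":4},{"tx":0,"ty":-15,"tz":0,"roll":0,"grip":4},{"tx":0,"ty":-18,"tz":0,"roll":0,"grip":4},{"tx":0,"ty":-18,"tz":0,"roll":0,"grip":4},{"tx":0,"ty":-18,"tz":0,"roll":0,"grip":4}]' 40
python3 - <<'E'
from h import *
im,C=shot("wrist","w15")
h=cv2.cvtColor(im,cv2.COLOR_BGR2HSV)
T=cam("top"); it=arm.capture("top")[:,:,::-1].copy(); cv2.imwrite("pics/top9.png",it)
# stock: saturated reddish dark brown
m=((h[...,0]<14)&(h[...,1]>110)&(h[...,2]<130)).astype(np.uint8); m[250:]=0
for c in cv2.findContours(m,0,1)[0]:
    if cv2.contourArea(c)>300:
        r=cv2.minAreaRect(c); w=world(C,cv2.boxPoints(r),.024); print("brown",np.round(r[0]),cv2.contourArea(c),w[:,:2].round(4).tolist(),w.mean(0).round(4))
print("expect stock ctr .4641 .3988, px",pix(C,[[.4641,.3988,.024]]))
# plane in the top view: dark body on white board + rim of sleeves
print("top px plane",pix(T,[[.4792,-.0018,.032]]),"jar",pix(T,[[.5531,.3046,.055]]))
a=cv2.imread("pics/top0.png")[165:200,205:245].astype(int); b=it[165:200,205:245].astype(int); print("jar patch mean change",abs(a-b).mean().round(2))
E
```

```text
time: 22.3
tcp_pos: [0.4644, 0.3987, 0.0134]
tcp_rot: [-0.047, 0.054, 0.706, -0.705]
wrist_force: [1.0, 0.1, -0.0]
gripper_width: 0.0395
time: 22.88
tcp_pos: [0.4634, 0.399, 0.1954]
tcp_rot: [-0.046, 0.055, 0.707, -0.704]
wrist_force: [0.4, 0.2, -0.0]
gripper_width: 0.0401
brown [316. 184.] 1022.5 [[0.511, 0.4004], [0.5086, 0.3836], [0.4219, 0.3953], [0.4245, 0.4133]] [0.4665 0.3982 0.024 ]
brown [54. 34.] 1684.0 [[0.648, 0.7016], [0.7127, 0.6696], [0.6954, 0.6116], [0.631, 0.6406]] [0.6718 0.6558 0.024 ]
expect stock ctr .4641 .3988, px [[316.25330469 186.75892515]]
top px plane [[329.09280248 207.21582062]] jar [[224.88677301 182.87447305]]
jar patch mean change 4.29
```

```bash
python3 - <<'E'
from h import *
C=cam("wrist"); im=cv2.imread("pics/w15.png")
print("jar px",pix(C,[[.5531,.3046,.055]]))
t=cv2.imread("pics/top9.png"); T=cam("top")
h=cv2.cvtColor(t,cv2.COLOR_BGR2HSV)
m=((h[...,0]>12)&(h[...,0]<28)&(h[...,1]>190)&(h[...,2]>150)).astype(np.uint8)[180:240,290:370]
n,_,s,c=cv2.connectedComponentsWithStats(m);i=1+s[1:,4].argmax();print("brass cap",s[i,4],world(T,[c[i]+[290,180]],.03).round(4))
g=cv2.cvtColor(im,cv2.COLOR_BGR2GRAY); k=cv2.HoughCircles(g[:230],cv2.HOUGH_GRADIENT,1,30,param1=100,param2=18,minRadius=18,maxRadius=40); print(k)
if k is not None: print(world(C,k[0,:,:2],.055).round(3))
arm.hand_in()
E
```

```text
jar px [[397.10445002  92.07567033]]
brass cap 5 [[ 0.4809 -0.0253  0.03  ]]
[[[395.5  92.5  18.5]
  [629.5 118.5  38.3]]]
[[0.553 0.306 0.055]
 [0.497 0.06  0.055]]
the job is handed in; nothing more can be done
```

I placed all four tools and handed the job in at about 23 s of the 120 s allowed; hand-in gives no verdict.

| Item | Last check |
|---|---|
| Try square | About 2–3 mm from the outline (wrist image), angle about 0.015 rad off. The blade end was not measured after release. |
| Block plane | Looked centred in the dark outline when viewed after release. My numeric check on the final top image failed (only 5 pixels found), so this rests on that view. |
| Wide sleeve | Within about 2 mm of the spot. It first sat about 10 mm off because I misread the wrist view, so I regrasped and shifted it. |
| Narrow sleeve | Nested about 3 mm off the wide one's axis. I judged it fully home from the lowering depth and how it looked, without measuring the height. |
| Jar | Within 2 mm of where it started. A patch comparison in the top view showed a small change, which I put down to the arm's shadow. |

The first move command was refused for missing fields, and nothing moved. All 16 pictures were used before the square was set down, so its placing was checked only by numbers from the images. The sleeves and plane were not looked at again after their own checks.

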